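# Drift a strut-mount plate into line

### The arm

A 6-joint arm with a two-finger parallel gripper is mounted at the origin on the work surface. World frame = base frame: x ahead of the robot, y to its left, z up, the work surface at z = 0. Lengths are in m, angles in rad, forces in N, time in s.
With the tool pointing down it reaches from about 0.3 to 0.775 m from the base axis. Payload 14.6 kg.
Tool frame: the origin (TCP) lies at the very end of the fingers, on their centre line; the grasp point (between the pads) lies 19 mm behind it (r.hold_point_z is the distance from the TCP to the grasp point, in m); z points along the fingers, y is the direction in which the jaws open and shut (so a half turn about z gives the same grasp; the last joint's range is limited). The gripper opens to 94 mm and grips with 3 to 60 N. Pads are 16 mm wide; open, the fingers measure 119 mm over their backs; the gripper's body (75 mm by 177 mm) begins 78 mm behind the grasp point.
Start: joints at [-1.216, 0.3, 1.521, -0, 1.321, -0.067], TCP at [0.225, -0.502, 0.205] pointing down, gripper open.
Joint ranges: [-3.03, 3.03], [-0.79, 2.21], [0.23, 2.52], [-1.04, 4.18], [0, 3.07], [-2.55, 2.55]. Speed limits (rad/s): [2.22, 2.22, 2.57, 3.14, 3.14, 3.14].

### API

Orientations are given as a unit quaternion [x, y, z, w].
In Python, from cell import r, cams, spotter gives the robot as it stands.
- The arm moves only by the tool carry_out, never from a script. Its argument "deltas" is text: rows parted by semicolons, each of 7 numbers parted by spaces: the shift along the tool's x, y, z scaled (see below), then the turn, a rotation vector about the tool's x, y, z scaled (see below), then the closure in counts, from 0 (fully open) to 255 (shut). In form: dx dy dz rx ry rz grip; .... A call has 1 to 12 rows; each row shifts and turns the commanded pose from where the row before left it, along the tool's axes as they then stand; what a row does not reach is not made up. The controller multiplies each number of a shift by 20 mm and each number of a turn by 90 degrees. A row lasts 1/8 s, in which the tool goes at most 62.5 mm and 10.7 degrees, less where a joint would pass 70% of its speed; a pose out of reach is approached as far as the arm can. A call with a number of a shift or a turn outside -1 to 1 is refused whole. A call with a gripper value outside its range is refused whole. The fingers move at their own pace and stop on an object; "force" is the grip in N (left out, the last holds). Time passes only in rows, so rows that do not move let the fingers close. It gives the time, the measured TCP pose, the force and the opening at its end, in the units of the state.
- r.get_state(): the state, without advancing time (a new reading comes with each control period).
- cams.snapshot(name): name is "scene" or "top"; returns a dict with "pixels" (480x640x3 uint8, red, green, blue), "depth" (480x640 float32, m along the optical axis (not along the pixel's ray), 0 where there is no reading), "intrinsics" (3x3 intrinsics, pixels), "position" and "attitude" of the camera in the world. Camera axes: x right, y down, z forward; pixel columns grow to the right and rows downward; lengths in m; the calibration is good to about 2 mm. A picture is of the moment at which its call begins.
- r.close_job(): hands the job in, once; it reports no verdict.
Trained networks look in a picture, given as the dict that the camera call returned (one of the last four; its "shot" number tells which), for a name from the list of things; names that differ only in an ending like _2 or _b are one class to them, and where a whole thing is asked for, a point or a joint stands for the part that bears it (a point fixed in the world has none). Each returns a list of dicts, best first, with "score" (0 to 1); they miss things now and then, are a little off and sometimes report something else, mostly with a low value. They report only what shows in the picture. A call takes as long as a camera call. They do not tell look-alikes from the thing itself.
- spotter.look_for(picture, target): "centre" ([column, row] in pixels, amid what is visible of it).
- spotter.masks_of(picture, target): "pixels" (480x640 bool, what is visible of it) and "centre" ([column, row] in pixels, amid what is visible of it).
- spotter.place_of(picture, target): "centre" ([column, row] in pixels: a listed point, or the origin of a listed thing).
The state is a dict: "clock": time; "q": joint angles; "joint_vel": joint speeds; "tau": joint torques, N m; "tool_pos": TCP position; "eef_rot": TCP orientation; "force": force on the tool from outside, world axes, zero at the start; "torque": the same for the moment, N m; "grip_width": finger opening in m.
Only numpy, scipy, OpenCV 4.12 (cv2) and the standard library are available. Lean on these libraries where they do the work, as an engineer would, in place of code of your own. Each camera call takes 0.05 s, during which the arm holds its last target.

### The job

Take the tapered alignment pin from the stand, feel its point through the hole of the round mount plate into the hidden, off-centre hole of the saddle bracket below, and drive it down until its collar sits flush on the plate, so that the pin pulls the two holes into line. Then let go of it, leaving it standing upright in the holes. Move the plate only with the pin, never with the gripper, and leave the plain pin, spray can, spanner and tray where they are.

Things in the scene. Friction and masses are not known exactly. Their poses are not given: they have to be found in the camera images.
- taper_pin: steel alignment pin, 150 mm tall, 0.25-0.46 kg, hung point-down in the stand. Origin: its point; z up its axis. Upwards from the origin: straight nose 10 mm across to 16 mm, even cone to 24 mm across at 52 mm, straight 24 mm shank to 84 mm, collar 40 mm across (seating face at 84 mm, top at 90 mm), straight round ringed grip 30 mm across from 90 mm to the flat top at 150 mm.
- plain_pin: bystander: steel pin 140 mm tall with a straight 24 mm shank, no taper, and a mushroom head 40 mm across on a thin neck; hangs in the other hole of the stand. Origin at its lower end, z up its axis.
- stand: fixed grey stand, 70 x 150 mm, top face 100 mm high, with two holes 76 mm apart along its y axis, open at front and back. The two pins hang in it by their collars (so a pin's point is 16 mm above the bench); which pin is in which hole varies. Origin: centre of its underside.
- plate_hole (a point): centre of the plate's 26 mm hole, at the plate's top face, 99 mm above the bench; z up. At the start the hole of the bracket below, also 26 mm, lies 9 to 11 mm off it in an unknown level direction (this point's heading says nothing of it), leaving an eye-shaped way through both; a point let down at the middle of the plate's hole meets the bracket's top face, 14 mm below the plate's top.
- spray_can: bystander: aluminium can 62 mm across, 170 mm high, standing. Origin at the centre of its underside.
- spanner: bystander: steel spanner 190 mm long lying flat. Origin near its middle.
- parts_tray: bystander: black tray 100 x 170 x 40 mm with a few bolts. Origin at the centre of its underside.
- mount: round steel mount plate, 112 mm across, 14 mm thick. Origin: hole centre at its underside; z up. It lies on a fixed dark steel saddle bracket (130 x 130 mm, top face 85 mm above the bench, 16 mm thick, open below). It only slides flat, any way: 7 to 10 N sideways moves it. The pin goes home with 8 to 15 N downwards if allowed to shift sideways; let go half-way, it leans over.
There are look-alikes about, which are no part of the job. What is shaped like the taper_pin but pink is not meant.

How it is judged:
On the way, in this order (a step that is already met when the one before it is completed fails the run):
1. the tapered pin's point is brought over or into the plate's hole (horizontal distance between taper_pin and plate_hole below 0.025 m and z of taper_pin in the frame of plate_hole between -0.02 and 0.06 m).
2. its point has gone through the plate into the bracket's hole (horizontal distance between taper_pin and plate_hole below 0.016 m and z of taper_pin in the frame of plate_hole below -0.022 m), for 0.1 s.
At the end, for the whole second after the job is handed in: The tapered pin stands in both holes with its collar down on the plate (within 3 mm), upright within 0.06 rad, its point within 5 mm of the plate hole's axis, at rest and let go (z of taper_pin in the frame of plate_hole below -0.081 m and horizontal distance between taper_pin and plate_hole below 0.005 m and angle between taper_pin's own z axis and vertical below 0.06 rad and linear speed of taper_pin below 0.02 m/s); the robot touches nothing.
It fails at once if the gripper or arm pushes the round mount plate directly (over 3 N) (contact force between any of the arm, the fingers and mount above 3 N).
It fails at once if the plain pin is moved more than 25 mm (distance of plain_pin from where it was at the start of the episode above 0.025 m).
It fails at once if the spray can is moved more than 30 mm (distance of spray_can from where it was at the start of the episode above 0.03 m).
It fails at once if the spanner is moved more than 30 mm (distance of spanner from where it was at the start of the episode above 0.03 m).
It fails at once if the tray is moved more than 30 mm (distance of parts_tray from where it was at the start of the episode above 0.03 m).
It also fails if it takes over 67 s, if anything falls off the work surface, if the arm or the gripper's body presses on something with over 40 N, if the wrist force passes 120 N, or if a joint passes its speed limit or range.

## Working session

There is one attempt and no reset: what is moved stays moved. The work goes in short steps, Python scripts to look and compute and a tool call to move; the robot and the scene stay as the last step left them, time stands still between calls to the robot, and variables do not carry over. Pictures are saved under pics/ and viewed, and the job is handed in when it is done.

Besides the shell and the picture viewer there is one more tool, called after "Call:" in YAML: its name, and indented under it one key for each argument. carry_out: Moves the arm, as the interface text tells. Shifts and turns lie within -1 to 1; 1 stands for 20 mm of shift or 90 degrees of turn. Its arguments: {"type":"object","properties":{"deltas":{"type":"string"},"force":{"type":"number"}},"required":["deltas"]}

```bash
ls; mkdir -p pics; cat > h.py <<'E'
import numpy as np, cv2
from scipy.spatial.transform import Rotation as R
from cell import r, cams, spotter
def snap(n,f=None):
    p=cams.snapshot(n)
    if f: cv2.imwrite('pics/'+f,p['pixels'][:,:,::-1])
    return p
def pose(p):
    a=np.array(p['attitude']); Rm=a if a.shape==(3,3) else R.from_quat(a).as_matrix()
    return Rm,np.array(p['position'])
def world(p,u,v,d=None):
    K=np.array(p['intrinsics']); Rm,t=pose(p)
    if d is None: d=p['depth'][int(round(v)),int(round(u))]
    return Rm@(np.array([(u-K[0,2])/K[0,0],(v-K[1,2])/K[1,1],1])*d)+t
def atz(p,u,v,z):
    Rm,t=pose(p); w=world(p,u,v,1.0)-t
    return t+w*(z-t[2])/w[2]
def cloud(p):
    K=np.array(p['intrinsics']); Rm,t=pose(p)
    v,u=np.mgrid[:480,:640]; d=p['depth']
    c=np.stack([(u-K[0,2])/K[0,0]*d,(v-K[1,2])/K[1,1]*d,d],-1)
    return c@Rm.T+t
E
python3 - <<'E'
from h import *
for n in ('scene','top'):
    p=snap(n,n+'0.png')
    print(n,p['position'],p['attitude'],p['shot'])
    for t in ('taper_pin','plain_pin','stand','plate_hole','mount','spray_can','spanner','parts_tray'):
        for d in spotter.place_of(p,t)[:3]:
            u,v=d['centre']; 
            print(t,round(d['score'],2),np.round(d['centre'],1),np.round(world(p,min(u,639),min(v,479)),3))
print(r.get_state())
E
```

```text
pics
scene [1.4176     0.65653299 0.93903932] [ 0.39147743  0.81315772 -0.389331   -0.18423168] 1
taper_pin 0.88 [380.3 291.7] [0.594 0.215 0.003]
taper_pin 0.71 [415.1 307.8] [0.595 0.323 0.012]
taper_pin 0.69 [398.3 275. ] [0.6   0.264 0.101]
plain_pin 0.68 [359.9 280. ] [0.616 0.16  0.032]
stand 0.73 [369.2 290.8] [0.709 0.246 0.119]
plate_hole 0.91 [301.6 205. ] [ 0.513 -0.135  0.1  ]
mount 0.69 [299.3 207.8] [ 0.527 -0.133  0.098]
spray_can 0.7 [260.3 188.6] [ 0.457 -0.375  0.035]
spanner 0.78 [459.1 312.7] [0.535 0.421 0.009]
spanner 0.33 [370.9 289.9] [0.708 0.25  0.123]
parts_tray 0.74 [382.5 291. ] [0.605 0.227 0.023]
parts_tray 0.61 [296.  303.2] [0.78  0.068 0.015]
top [0.40561924 0.01607741 1.31780368] [-0.70153211  0.70770459 -0.05296292  0.06482163] 2
taper_pin 0.79 [197.5 256.4] [0.584 0.316 0.019]
taper_pin 0.7 [241.3 287.1] [0.508 0.204 0.098]
taper_pin 0.69 [236.  204.7] [0.698 0.228 0.038]
plain_pin 0.67 [270.2 248.1] [0.588 0.143 0.106]
stand 0.68 [256.  249.4] [0.587 0.174 0.097]
stand 0.53 [404.7 279.6] [ 0.522 -0.139  0.082]
plate_hole 0.6 [406.9 282.3] [ 0.523
[... 232 characters left out ...]
314.8 179.1] [0.764 0.052 0.005]
{'clock': 0.9, 'q': array([-1.21560054e+00,  2.99915530e-01,  1.52102729e+00, -1.52400182e-05,
        1.32072703e+00, -6.65930397e-02]), 'joint_vel': array([ 0.00149557,  0.00112052, -0.0013742 ,  0.00076386, -0.0004789 ,
        0.00085138]), 'tau': array([-4.09032553e-03, -5.31663251e+01, -3.52915227e+01,  7.06400606e-02,
        2.11347244e-02, -1.97731896e-05]), 'tool_pos': array([ 0.22515327, -0.5017709 ,  0.2054255 ]), 'eef_rot': array([ 9.77843679e-01,  2.09336423e-01, -1.28566343e-05, -3.71352677e-05]), 'force': array([-0.09701149,  0.80132988, -0.79270208]), 'torque': array([ 0.04574755, -0.02262077,  0.01048368]), 'grip_width': 0.09376379730102373}
```

View pics/scene0.png

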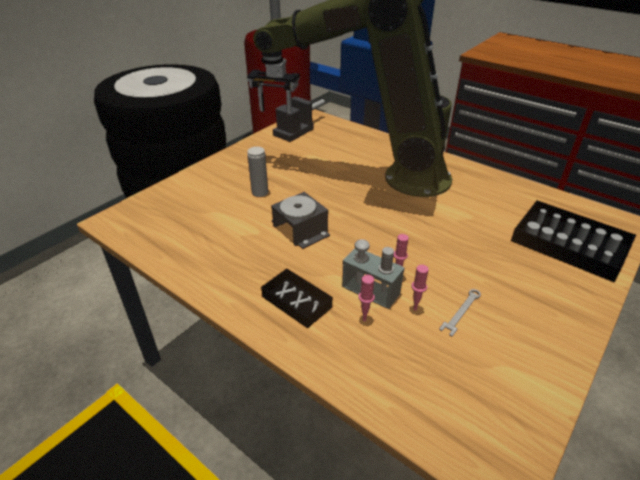

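View pics/top0.png

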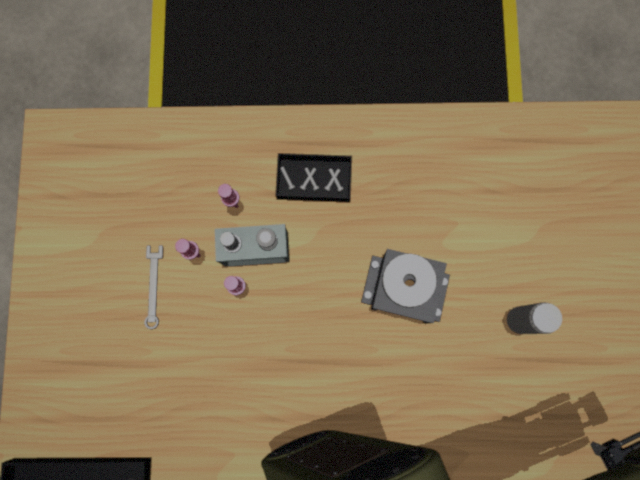

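```bash
python3 - <<'E'
import cv2
a=cv2.imread('pics/scene0.png')[190:350,330:490]; b=cv2.imread('pics/top0.png')[180:330,170:320]
import numpy as np
cv2.imwrite('pics/crop0.png',np.hstack([cv2.resize(a,(400,400),interpolation=2),cv2.resize(b,(400,400),interpolation=2)]))
E
```

```text
(no output)
```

View pics/crop0.png

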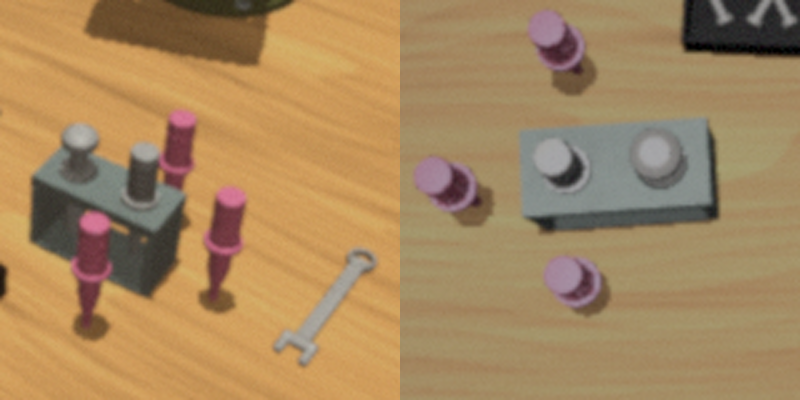

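The grey, collared, ringed pin in the stand (scene 387,260; top 230,241) is the taper pin. The mushroom head beside it (scene 362,248; top 267,238) is the plain pin. The three others (scene 367,295; 420,290; 402,250) are pink look-alikes. Next I measure the pin and the plate hole.

```bash
python3 - <<'E'
from h import *
for n in ('top','scene'):
    p=snap(n,n+'1.png'); c=cloud(p); img=p['pixels'].astype(int)
    def box(x0,x1,y0,y1,z0,z1):
        return (c[...,0]>x0)&(c[...,0]<x1)&(c[...,1]>y0)&(c[...,1]<y1)&(c[...,2]>z0)&(c[...,2]<z1)
    sat=img.max(-1)-img.min(-1)
    m=box(.53,.66,.1,.3,.13,.18)&(sat<40)
    nn,lab,st,ce=cv2.connectedComponentsWithStats(m.astype(np.uint8))
    for i in range(1,nn):
        if st[i,4]>8:
            q=c[lab==i]; print(n,'blob',st[i,4],ce[i].round(1),q.min(0).round(3),q.max(0).round(3),q.mean(0).round(3))
    # tops z>.155
    m=box(.53,.66,.2,.26,.158,.18)&(sat<40); print('pintop',m.sum(),c[m].mean(0).round(4),np.median(c[m],0).round(4),c[m].min(0).round(3),c[m].max(0).round(3))
    m=box(.53,.66,.1,.3,.09,.108)&(sat<40); q=c[m]; print('standtop',len(q),q[:,2].mean())
    print(cv2.minAreaRect(q[:,:2].astype(np.float32)*1000))
    # plate
    m=box(.42,.62,-.25,-.04,.092,.110)&(img.mean(-1)>105); u8=m.astype(np.uint8)*255
    q=c[m]; print('plate',len(q),q[:,2].mean())
    cs,h=cv2.findContours(u8,cv2.RETR_CCOMP,cv2.CHAIN_APPROX_NONE)
    for k in range(len(cs)):
        if len(cs[k])>=12:
            e=cv2.fitEllipse(cs[k]); w=atz(p,*e[0],.099); print('ell',h[0][k][3],np.round(e[0],1),np.round(e[1],1),w.round(4))
E
python3 - <<'E'
import cv2,numpy as np
a=cv2.imread('pics/scene1.png')[170:260,255:345]; b=cv2.imread('pics/top1.png')[235:330,360:455]
cv2.imwrite('pics/crop1.png',np.hstack([cv2.resize(a,(400,400),interpolation=2),cv2.resize(b,(400,400),interpolation=2)]))
E
```

```text
top blob 303 [265.5 237.3] [0.585 0.129 0.14 ] [0.624 0.169 0.161] [0.604 0.148 0.152]
top blob 218 [228.2 239.6] [0.585 0.21  0.13 ] [0.613 0.239 0.17 ] [0.598 0.223 0.161]
pintop 171 [0.5996 0.2243 0.1648] [0.5993 0.2242 0.1648] [0.585 0.21  0.159] [0.613 0.239 0.17 ]
standtop 1784 0.09925767545058783
((601.4129638671875, 205.5050048828125), (70.9532241821289, 187.63934326171875), 3.293109893798828)
plate 2112 0.09805873478583657
ell -1 [409.2 279.9] [52.  53.1] [ 0.5194 -0.1465  0.099 ]
ell 0 [409.3 279.6] [13.1 13.2] [ 0.52   -0.1468  0.099 ]
scene blob 147 [361.3 245.7] [0.59  0.134 0.13 ] [0.63  0.17  0.157] [0.613 0.154 0.15 ]
scene blob 176 [386.9 255.9] [0.587 0.213 0.13 ] [0.62  0.241 0.168] [0.608 0.23  0.153]
pintop 81 [0.6038 0.2281 0.1637] [0.604  0.2289 0.164 ] [0.587 0.213 0.158] [0.617 0.24  0.168]
standtop 940 0.09889847216031468
((604.1211547851562, 188.812744140625), (75.22846984863281, 150.3507537841797), 3.9963908195495605)
plate 547 0.09731292959644118
ell -1 [297.4 206. ] [19.9 34.6] [ 0.5249 -0.1425  0.099 ]
ell 0 [297.4 205.8] [6.1 8.9] [ 0.5239 -0.1432  0.099 ]
```

View pics/crop1.png

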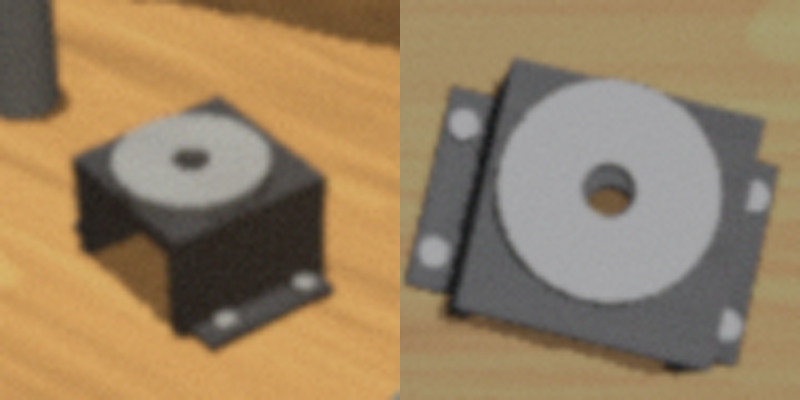

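```bash
python3 - <<'E'
from h import *
from scipy.optimize import minimize
P=[snap('top') for _ in range(4)]; p=P[0]
im=np.mean([q['pixels'].astype(float) for q in P],0)
np.save('holeavg.npy',im)
s=im[262:298,390:428]
rb=s[...,0]-s[...,2]
print(rb[8:28,8:30].round(0).astype(int)); print(s.mean(-1)[8:28,8:30].round(0).astype(int))
K=np.array(p['intrinsics'])
# sub-pixel model: brown visibility
c0=atz(p,409.25,279.65,.099)[:2]
S=4
vv,uu=np.mgrid[270*S:290*S,399*S:420*S]; us=(uu+.5)/S-.5; vs=(vv+.5)/S-.5
Rm,t=pose(p)
d=np.stack([(us-K[0,2])/K[0,0],(vs-K[1,2])/K[1,1],np.ones_like(us)],-1)@Rm.T
def pl(z): return (t+d*((z-t[2])/d[...,2])[...,None])[...,:2]
Z={z:pl(z) for z in(.099,.085,.069)}
def soft(c,z): return 1/(1+np.exp((np.linalg.norm(Z[z]-c,axis=-1)-.013)/.0006))
obs=(im[...,0]-im[...,2])[270:290,399:420]
top=im.mean(-1)[270:290,399:420]
def model(x):
    c=x[:2]; b=c+x[2:4]
    m=soft(c,.099)*soft(c,.085)*soft(b,.085)*soft(b,.069)
    m=m.reshape(20,S,21,S).mean((1,3)); return cv2.GaussianBlur(m,(0,0),.8)
def cost(x,full=False):
    m=model(x); A=np.stack([m.ravel(),np.ones(m.size)],1)
    s,res,_,_=np.linalg.lstsq(A,obs.ravel(),rcond=None)
    e=((A@s-obs.ravel())**2).mean()
    return (e,s) if full else e+ 1e7*((x[:2]-c0)**2).sum()
best=[]
for rr in (.009,.010,.011):
  for a in range(0,360,20):
    b=np.array([np.cos(np.radians(a)),np.sin(np.radians(a))])*rr
    best.append((cost(np.r_[c0,b]),rr,a))
best.sort(); print(best[:6])
a=np.radians(best[0][2]); x0=np.r_[c0,.01*np.cos(a),.01*np.sin(a)]
o=minimize(cost,x0,method='Nelder-Mead',options=dict(xatol=1e-5,fatol=1e-3,initial_simplex=x0+np.vstack([np.zeros(4),np.eye(4)*.002])))
x=o.x; print(o.fun,x.round(4),np.hypot(*x[2:])*1e3,np.degrees(np.arctan2(x[3],x[2])),cost(x,True))
cv2.imwrite('pics/hole.png',cv2.resize(im[262:298,390:428,::-1].astype(np.uint8),None,fx=16,fy=16,interpolation=0))
E
```

```text
[[-2 -2 -3 -2 -2 -2 -2 -2 -3 -2 -2 -2 -2 -2 -2 -2 -2 -2 -2 -3 -2 -2]
 [-2 -2 -2 -2 -2 -2 -2 -2 -2 -2 -2 -3 -1 -3 -2 -2 -2 -2 -2 -2 -2 -2]
 [-2 -2 -2 -2 -2 -2 -2 -2 -3 -2 -2  0 -1 -2 -2 -2 -3 -2 -2 -3 -2 -2]
 [-2 -2 -2 -2 -3 -2 -2 -2 -2 -1  1  1  1  0 -2 -1 -2 -2 -2 -2 -3 -2]
 [-2 -2 -2 -2 -2 -2 -2 -1  0 -1  0  0  2  1  0  0  0 -1 -2 -2 -2 -1]
 [-2 -1 -2 -2 -2 -2 -2 -2 -1  0 -2 -2 -1  0  2  1  1 -1 -2 -2 -2 -2]
 [-2 -2 -2 -2 -1  0  0  0 -1 -2 -1 -2 -1 -1  0  1  2  1 -1 -2 -2 -2]
 [-2 -3 -2 -2 -2  0  0 -1 -2  0 -1 -2 -2 -2 -2  0  0  0 -2 -2 -2 -2]
 [-2 -2 -2 -1 -2  0  0 -2  0 -1  0  0 -2 -1  0 -1  1  1  0 -2 -2 -1]
 [-2 -2 -2 -1 -1 -1  0 -2  2  5 13 13 10  8  2  0  0  2  1 -1 -3 -2]
 [-2 -2 -2 -2 -2  0  2  8 22 31 41 44 39 34 22  5  2  3  2  0 -2 -2]
 [-2 -2 -2 -3 -2  0  6 25 41 48 52 51 49 49 44 27  6  3  1 -2 -2 -2]
 [-2 -2 -2 -3 -1  2 13 40 49 50 52 51 53 52 50 42 16  1  0 -2 -2 -3]
 [-2 -2 -2 -2 -2  2 12 34 50 52 52 52 53 52 50 41 14  1 -1 -2 -2 -2]
 [-2 -2 -2 -2 -2 -2  3 19 36 47 52 51 50 48 43 22  4 -1 -1 -2 -2 -2]
 [-2 -2 -2 -2 -2 -2  0  6 18 28 37 40 39 32 16  3 -1 -2 -2 -2 -2 
[... 1867 characters left out ...]
 165 166 165 166 165 166 166 165 162 158 156 158 158 163 165 166 165
  165 165 165 166]
 [165 165 165 166 165 166 165 165 165 166 165 165 165 165 166 164 165 165
  166 166 166 165]
 [165 165 166 166 166 165 165 165 165 166 165 165 165 167 165 165 165 165
  165 165 166 165]]
[(np.float64(3.9820329636779794), 0.01, 200), (np.float64(5.426361408627385), 0.009, 200), (np.float64(8.566249456944245), 0.011, 200), (np.float64(15.808870917329733), 0.009, 180), (np.float64(17.92869901026169), 0.01, 180), (np.float64(25.563539505901737), 0.011, 180)]
3.096136502164735 [ 0.5201 -0.1466 -0.0094 -0.0028] 9.866308398218681 -163.2289259080806 (np.float64(2.8926985235512), array([55.31690798, -1.92112755]))
```

View pics/hole.png

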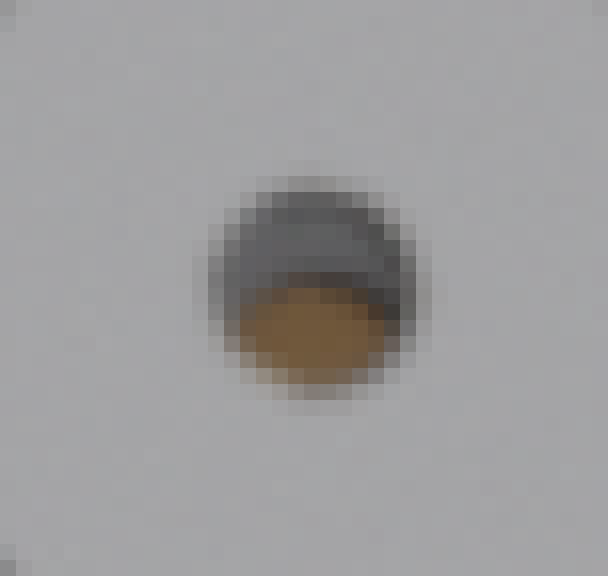

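Through the plate hole, bare bench shows on the -x side. The fit puts the bracket hole about (-9.4, -2.8) mm from the plate hole, which matches the stated 9 to 11 mm. I'll line the jaws up with that direction and go to the pin.

```bash
cat >> h.py <<'E'
def rel(target):
    s=r.get_state(); Rm=R.from_quat(s['eef_rot']).as_matrix()
    d=Rm.T@(np.array(target)-s['tool_pos'])/.02
    print('units',d.round(3)); return d
def st():
    s=r.get_state(); Rm=R.from_quat(s['eef_rot']).as_matrix()
    print('t',round(s['clock'],2),'pos',s['tool_pos'].round(4),'y-yaw',np.degrees(np.arctan2(Rm[1,1],Rm[0,1])).round(2),'zax',Rm[:,2].round(4),'q',s['q'].round(2),'F',s['force'].round(1),'T',s['torque'].round(2),'w',round(s['grip_width'],4))
E
```

Call:
carry_out:
  deltas: "0 0 -1 0 0 -0.115 90; 0 0 -1 0 0 -0.115 90; 0 0 -1 0 0 -0.115 90; 0 0 -1 0 0 -0.115 90; 0 0 -1 0 0 -0.115 90; 0 0 0 0 0 -0.115 90; 0 0 0 0 0 -0.115 90; 0 0 0 0 0 -0.113 90; 0 0 0 0 0 0 90; 0 0 0 0 0 0 90"
  force: 20

```text
clock: 2.45
tool_pos: [0.2252, -0.5018, 0.3055]
eef_rot: [0.598, 0.802, -0.0, 0.0]
force: [-0.1, 0.2, -0.2]
grip_width: 0.0608
```

```bash
python3 -c "
from h import *
st(); rel([.602,.226,.30])"
```

```text
t 2.45 pos [ 0.2252 -0.5018  0.3055] y-yaw 16.55 zax [-0. -0. -1.] q [-1.22  0.25  1.36 -0.    1.54 -1.5 ] F [-0.1  0.2 -0.2] T [-0.08 -0.11  0.03] w 0.0608
units [29.513 28.43   0.271]
```

Call:
carry_out:
  deltas: "1 0.95 0 0 0 0 90; 1 0.95 0 0 0 0 90; 1 0.95 0 0 0 0 90; 1 0.95 0 0 0 0 90; 1 0.95 0 0 0 0 90; 1 0.95 0 0 0 0 90; 1 0.95 0 0 0 0 90; 1 0.95 0 0 0 0 90; 1 0.95 0 0 0 0 90; 1 0.95 0 0 0 0 90; 1 0.95 0 0 0 0 90; 1 0.95 0 0 0 0 90"

```text
clock: 3.95
tool_pos: [0.3744, -0.2053, 0.3055]
eef_rot: [0.598, 0.802, -0.0, 0.0]
force: [0.7, 0.3, 0.1]
grip_width: 0.0606
```

Call:
carry_out:
  deltas: "1 0.95 0 0 0 0 90; 1 0.95 0 0 0 0 90; 1 0.95 0 0 0 0 90; 1 0.95 0 0 0 0 90; 1 0.95 0 0 0 0 90; 1 0.95 0 0 0 0 90; 1 0.95 0 0 0 0 90; 1 0.95 0 0 0 0 90; 1 0.95 0 0 0 0 90; 1 0.95 0 0 0 0 90; 1 0.95 0 0 0 0 90; 1 0.95 0 0 0 0 90"

```text
clock: 5.45
tool_pos: [0.5234, 0.0903, 0.3055]
eef_rot: [0.598, 0.802, 0.0, 0.0]
force: [0.3, -0.1, 0.5]
grip_width: 0.0607
```

```bash
python3 -c "
from h import *
st(); rel([.602,.226,.24])"
```

```text
t 5.45 pos [0.5234 0.0903 0.3055] y-yaw 16.6 zax [ 1.e-04 -0.e+00 -1.e+00] q [ 0.1   0.2   1.41 -0.    1.53 -0.19] F [ 0.3 -0.1  0.5] T [ 0.01 -0.15 -0.01] w 0.0607
units [5.379 5.702 3.275]
```

Call:
carry_out:
  deltas: "1 1 0 0 0 0 90; 1 1 0 0 0 0 90; 1 1 0 0 0 0 90; 1 1 0.5 0 0 0 90; 1 1 0.8 0 0 0 90; 0.2 0.6 0.9 0 0 0 90; 0 0 0.9 0 0 0 90; 0 0 0 0 0 0 90; 0 0 0 0 0 0 90"

```text
clock: 6.58
tool_pos: [0.6004, 0.2208, 0.2445]
eef_rot: [0.597, 0.802, 0.0, 0.0]
force: [-1.0, -0.0, 0.1]
grip_width: 0.0609
```

```bash
python3 -c "
from h import *
st(); rel([.602,.226,.123])
a=snap('top','top2.png'); b=snap('scene','scene2.png')
cv2.imwrite('pics/crop2.png',np.hstack([cv2.resize(q['pixels'][y:y+150,x:x+150,::-1],(400,400),interpolation=2) for q,x,y in((a,160,160),(b,310,160))]))
"
```

```text
t 6.58 pos [0.6004 0.2208 0.2445] y-yaw 16.73 zax [ 1.2e-03  3.0e-04 -1.0e+00] q [ 0.3   0.48  1.18 -0.    1.48  0.  ] F [-1.  -0.   0.1] T [ 0.   -0.11  0.05] w 0.0609
units [0.227 0.146 6.073]
```

View pics/crop2.png

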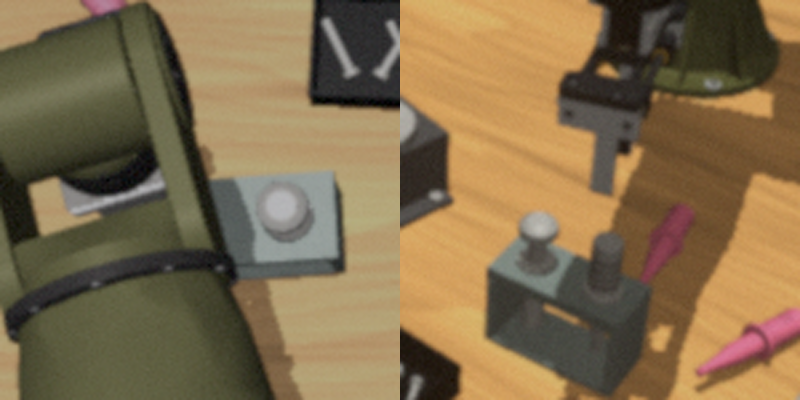

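Call:
carry_out:
  deltas: "0.2 0.15 0.8 0 0 0 90; 0 0 0.8 0 0 0 90; 0 0 0.8 0 0 0 90; 0 0 0.6 0 0 0 90; 0 0 0 0 0 0 90; 0 0 0 0 0 0 90"

```text
clock: 7.42
tool_pos: [0.6022, 0.2261, 0.184]
eef_rot: [0.596, 0.803, 0.0, 0.0]
force: [0.4, 1.2, -0.0]
grip_width: 0.0609
```

```bash
python3 -c "
from h import *
st(); rel([.602,.226,.123])
b=snap('scene','scene3.png')
K=np.array(b['intrinsics']);Rm,t=pose(b)
for w in (r.get_state()['tool_pos'],[.602,.226,.166]):
    c=Rm.T@(np.array(w)-t); print((K@c/c[2])[:2])
cv2.imwrite('pics/crop3.png',cv2.resize(b['pixels'][190:310,320:460,::-1],(700,600),interpolation=2))
"
```

```text
t 7.42 pos [0.6022 0.2261 0.184 ] y-yaw 16.79 zax [ 8.e-04  3.e-04 -1.e+00] q [0.3  0.53 1.26 0.   1.36 0.01] F [ 0.4  1.2 -0. ] T [-0.02 -0.14  0.03] w 0.0609
units [-3.00e-03 -1.50e-02  3.05e+00]
[388.08514576 244.69383784]
[387.44637408 250.13457479]
```

View pics/crop3.png

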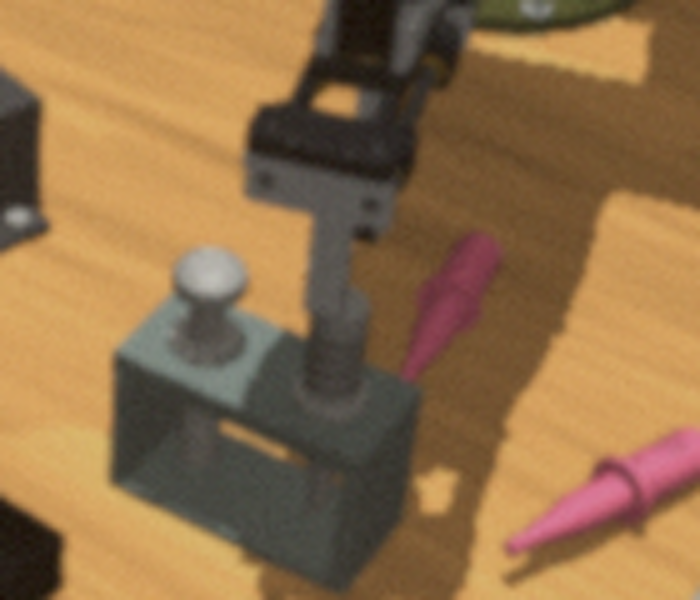

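Call:
carry_out:
  deltas: "0 0 0.6 0 0 0 90; 0 0 0.6 0 0 0 90; 0 0 0.6 0 0 0 90; 0 0 0.6 0 0 0 90; 0 0 0.6 0 0 0 90; 0 0 0 0 0 0 90; 0 0 0 0 0 0 90; 0 0 0 0 0 0 255; 0 0 0 0 0 0 255; 0 0 0 0 0 0 255; 0 0 0 0 0 0 255; 0 0 0 0 0 0 255"
  force: 25

```text
clock: 8.98
tool_pos: [0.6019, 0.2261, 0.1236]
eef_rot: [0.596, 0.803, -0.0, -0.0]
force: [-2.4, -1.2, 1.2]
grip_width: 0.0297
```

Call:
carry_out:
  deltas: "0 0 0 0 0 0 255; 0 0 0 0 0 0 255; 0 0 0 0 0 0 255"
  force: 58

```text
clock: 9.35
tool_pos: [0.6019, 0.2261, 0.1235]
eef_rot: [0.596, 0.803, -0.0, -0.0]
force: [-2.6, -0.8, 4.5]
grip_width: 0.0295
```

```bash
python3 -c "
from h import *
st()"
```

```text
t 9.35 pos [0.6019 0.2261 0.1235] y-yaw 16.79 zax [-2.e-04 -1.e-04 -1.e+00] q [ 0.3   0.58  1.32 -0.    1.24  0.01] F [-2.6 -0.8  4.5] T [-0.36  0.71 -0.02] w 0.0295
```

Call:
carry_out:
  deltas: "0 0 -0.3 0 0 0 255; 0 0 -0.7 0 0 0 255; 0 0 -1 0 0 0 255; 0 0 -1 0 0 0 255; 0 0 -1 0 0 0 255; 0 0 -1 0 0 0 255; 0 0 -1 0 0 0 255; 0 0 -1 0 0 0 255; 0 0 -0.7 0 0 0 255; 0 0 -0.5 0 0 0 255; 0 0 0 0 0 0 255; 0 0 0 0 0 0 255"

```text
clock: 10.85
tool_pos: [0.6019, 0.226, 0.2867]
eef_rot: [0.596, 0.803, -0.0, -0.0]
force: [0.1, 0.7, -2.5]
grip_width: 0.0296
```

```bash
python3 -c "
from h import *
st(); rel([.5173,-.1464,.2835])
a=snap('top','top4.png'); b=snap('scene','scene4.png')
cv2.imwrite('pics/crop4.png',np.hstack([cv2.resize(q['pixels'][y:y+150,x:x+150,::-1],(400,400),interpolation=2) for q,x,y in((a,160,160),(b,310,160))]))
"
```

```text
t 10.85 pos [0.6019 0.226  0.2867] y-yaw 16.79 zax [-1.1e-03 -4.0e-04 -1.0e+00] q [ 0.3   0.48  1.09 -0.    1.57  0.01] F [ 0.1  0.7 -2.5] T [-0.02 -0.14 -0.03] w 0.0296
units [-16.607  -9.426   0.17 ]
```

View pics/crop4.png

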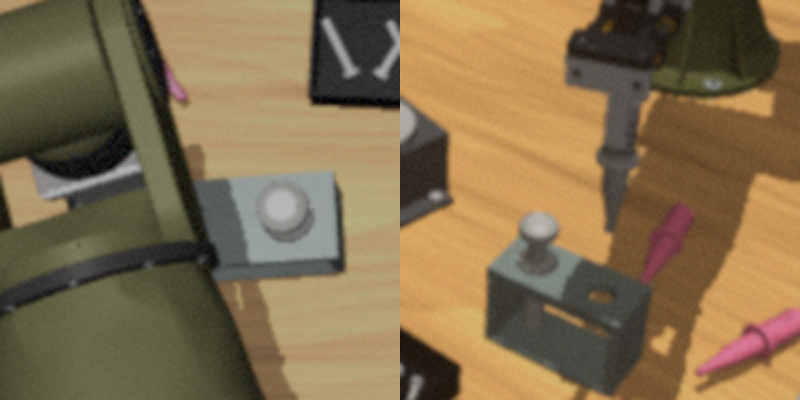

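The pin hangs upright in the jaws, at crop px (617,155)-(610,230) in the right half. Next I move to the plate.

Call:
carry_out:
  deltas: "-0.4 -0.2 0 0 0 0 255; -0.8 -0.5 0 0 0 0 255; -1 -0.6 0 0 0 0 255; -1 -0.6 0 0 0 0 255; -1 -0.6 0 0 0 0 255; -1 -0.6 0 0 0 0 255; -1 -0.6 0 0 0 0 255; -1 -0.6 0 0 0 0 255; -1 -0.6 0 0 0 0 255; -1 -0.5 0 0 0 0 255; -1 -0.5 0 0 0 0 255; -1 -0.5 0 0 0 0 255"

```text
clock: 12.45
tool_pos: [0.5436, -0.0267, 0.2875]
eef_rot: [0.596, 0.803, 0.0, 0.0]
force: [-0.1, -0.7, -2.8]
grip_width: 0.0295
```

Call:
carry_out:
  deltas: "-1 -0.6 0 0 0 0 255; -1 -0.6 0 0 0 0 255; -1 -0.6 0 0 0 0 255; -1 -0.6 0 0 0 0 255; -0.8 -0.5 0 0 0 0 255; -0.5 -0.3 0 0 0 0 255; 0 0 0 0 0 0 255; 0 0 0 0 0 0 255; 0 0 0 0 0 0 255"

```text
clock: 13.58
tool_pos: [0.5136, -0.1448, 0.2874]
eef_rot: [0.596, 0.803, 0.0, -0.0]
force: [-0.7, -0.9, -3.0]
grip_width: 0.0292
```

```bash
python3 -c "
from h import *
st(); rel([.5173,-.1464,.2265])"
```

```text
t 13.57 pos [ 0.5136 -0.1448  0.2874] y-yaw 16.83 zax [-0.e+00  1.e-04 -1.e+00] q [-0.34  0.21  1.44  0.    1.49 -0.64] F [-0.7 -0.9 -3. ] T [-0.   -0.04 -0.04] w 0.0292
units [-0.131  0.152  3.046]
```

Call:
carry_out:
  deltas: "-0.1 0.15 0.7 0 0 0 255; 0 0 0.8 0 0 0 255; 0 0 0.8 0 0 0 255; 0 0 0.7 0 0 0 255; 0 0 0.5 0 0 0 255; 0 0 0 0 0 0 255; 0 0 0 0 0 0 255"

```text
clock: 14.45
tool_pos: [0.5172, -0.1465, 0.218]
eef_rot: [0.596, 0.803, 0.0, 0.0]
force: [0.3, -0.3, -2.6]
grip_width: 0.029
```

```bash
python3 -c "
from h import *
st(); rel([.5173,-.1464,.2165])
a=snap('top','top5.png'); b=snap('scene','scene5.png')
K=np.array(b['intrinsics']);Rm,t=pose(b)
s=r.get_state()['tool_pos']
for w in (s,s-[0,0,.1075],[.522,-.145,.099]):
    c=Rm.T@(np.array(w)-t); print((K@c/c[2])[:2])
cv2.imwrite('pics/crop5.png',np.hstack([cv2.resize(q['pixels'][y:y+100,x:x+100,::-1],(400,400),interpolation=2) for q,x,y in((a,360,230),(b,250,135))]))
"
```

```text
t 14.45 pos [ 0.5172 -0.1465  0.218 ] y-yaw 16.79 zax [ 8.e-04 -3.e-04 -1.e+00] q [-0.34  0.26  1.54  0.    1.34 -0.64] F [ 0.3 -0.3 -2.6] T [-0.   -0.09 -0.06] w 0.029
units [0.001 0.007 0.074]
[296.7750214 171.3116158]
[297.88750414 201.38363429]
[297.34399254 205.31161008]
```

View pics/crop5.png

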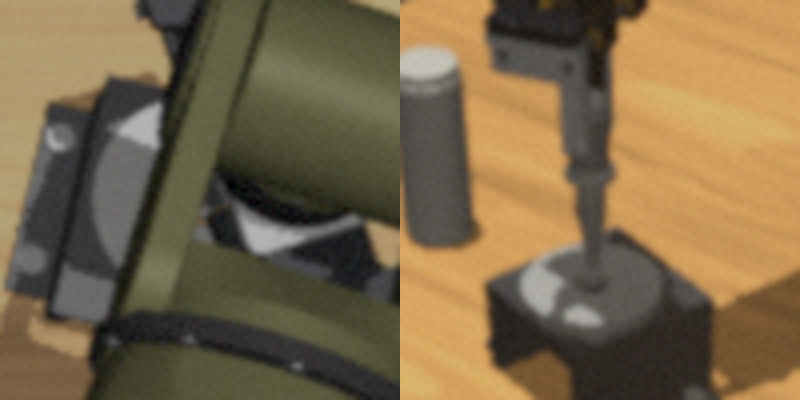

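Call:
carry_out:
  deltas: "0 0 0.4 0 0 0 255; 0 0 0.4 0 0 0 255; 0 0 0.3 0 0 0 255; 0 0 0 0 0 0 255; 0 0 0 0 0 0 255"

```text
clock: 15.18
tool_pos: [0.517, -0.1464, 0.1956]
eef_rot: [0.596, 0.803, 0.0, 0.0]
force: [-0.5, 0.6, -2.6]
grip_width: 0.0293
```

```bash
python3 -c "
from h import *
st()"
```

```text
t 15.18 pos [ 0.517  -0.1464  0.1956] y-yaw 16.79 zax [ 3.e-04 -1.e-04 -1.e+00] q [-0.34  0.28  1.57 -0.    1.29 -0.64] F [-0.5  0.6 -2.6] T [-0.03 -0.09  0.03] w 0.0293
```

Call:
carry_out:
  deltas: "0 0 0.2 0 0 0 255; 0 0 0.1 0 0 0 255; 0 0 0 0 0 0 255"

```text
clock: 15.55
tool_pos: [0.5169, -0.1463, 0.1893]
eef_rot: [0.596, 0.803, -0.0, -0.0]
force: [0.2, -0.0, -1.9]
grip_width: 0.0298
```

```bash
python3 -c "
from h import *
st()"
```

```text
t 15.55 pos [ 0.5169 -0.1463  0.1893] y-yaw 16.79 zax [-2.e-04  1.e-04 -1.e+00] q [-0.34  0.29  1.58  0.    1.28 -0.64] F [ 0.2 -0.  -1.9] T [-0.03 -0.06  0.01] w 0.0298
```

Call:
carry_out:
  deltas: "0 0 0.2 0 0 0 255; 0 0 0.2 0 0 0 255; 0 0 0.1 0 0 0 255; 0 0 0 0 0 0 255; 0 0 0 0 0 0 255"

```text
clock: 16.18
tool_pos: [0.517, -0.1464, 0.1796]
eef_rot: [0.596, 0.803, 0.0, 0.0]
force: [1.2, 0.5, -3.0]
grip_width: 0.0294
```

```bash
python3 -c "
from h import *
st(); rel([.522-.0094,-.145-.0028,.169])"
```

```text
t 16.18 pos [ 0.517  -0.1464  0.1796] y-yaw 16.79 zax [ 2.e-04 -0.e+00 -1.e+00] q [-0.34  0.29  1.59  0.    1.26 -0.64] F [ 1.2  0.5 -3. ] T [-0.02 -0.07  0.06] w 0.0294
units [-0.005 -0.231  0.528]
```

Call:
carry_out:
  deltas: "0 -0.1 0.1 0 0 0 255; 0 -0.13 0.1 0 0 0 255; 0 0 0.1 0 0 0 255; 0 0 0 0 0 0 255; 0 0 0 0 0 0 255"

```text
clock: 16.8
tool_pos: [0.5135, -0.1477, 0.1741]
eef_rot: [0.596, 0.803, 0.001, 0.001]
force: [5.3, 1.3, 0.5]
grip_width: 0.0292
```

```bash
python3 -c "
from h import *
st(); rel([.522-.0094,-.145-.0028,.169])"
```

```text
t 16.8 pos [ 0.5135 -0.1477  0.1741] y-yaw 16.79 zax [ 3.4e-03 -2.0e-04 -1.0e+00] q [-0.35  0.29  1.61  0.    1.24 -0.64] F [5.3 1.3 0.5] T [ 0.32 -1.69 -0.01] w 0.0292
units [ 0.007 -0.047  0.257]
```

Call:
carry_out:
  deltas: "0 -0.05 0.15 0 0 0 255; 0 0 0.15 0 0 0 255; 0 0 0.15 0 0 0 255; 0 0 0.15 0 0 0 255; 0 0 0 0 0 0 255"

```text
clock: 17.42
tool_pos: [0.5128, -0.148, 0.1622]
eef_rot: [0.596, 0.803, 0.001, 0.002]
force: [6.6, 0.3, -0.6]
grip_width: 0.029
```

```bash
python3 -c "
from h import *
st(); rel([.522-.0094,-.145-.0028,.1225])"
```

```text
t 17.43 pos [ 0.5128 -0.148   0.1622] y-yaw 16.79 zax [ 4.e-03 -5.e-04 -1.e+00] q [-0.35  0.3   1.62  0.    1.21 -0.64] F [ 6.6  0.3 -0.6] T [ 0.27 -1.89 -0.05] w 0.029
units [ 0.017 -0.012  1.987]
```

Smooth so far. The side force is just the plate's drag, so I carry on down.

Call:
carry_out:
  deltas: "0 0 0.15 0 0 0 255; 0 0 0.15 0 0 0 255; 0 0 0.15 0 0 0 255; 0 0 0.15 0 0 0 255; 0 0 0 0 0 0 255"

```text
clock: 18.05
tool_pos: [0.5122, -0.1482, 0.1499]
eef_rot: [0.596, 0.803, 0.0, 0.001]
force: [6.9, 0.4, 0.9]
grip_width: 0.0294
```

```bash
python3 -c "
from h import *
st(); rel([.522-.0094,-.145-.0028,.1225])"
```

```text
t 18.05 pos [ 0.5122 -0.1482  0.1499] y-yaw 16.78 zax [ 2.2e-03 -6.0e-04 -1.0e+00] q [-0.35  0.31  1.64  0.    1.19 -0.64] F [6.9 0.4 0.9] T [ 0.04 -1.55 -0.01] w 0.0294
units [0.014 0.02  1.37 ]
```

Call:
carry_out:
  deltas: "0 0 0.15 0 0 0 255; 0 0 0.15 0 0 0 255; 0 0 0.15 0 0 0 255; 0 0 0 0 0 0 255"

```text
clock: 18.55
tool_pos: [0.5112, -0.1484, 0.1407]
eef_rot: [0.596, 0.803, -0.001, 0.0]
force: [-0.5, -1.5, 6.2]
grip_width: 0.0297
```

```bash
python3 -c "
from h import *
st(); rel([.522-.0094,-.145-.0028,.1225])"
```

```text
t 18.55 pos [ 0.5112 -0.1484  0.1407] y-yaw 16.78 zax [-6.e-04 -8.e-04 -1.e+00] q [-0.35  0.32  1.65 -0.    1.17 -0.64] F [-0.5 -1.5  6.2] T [-0.5   0.14 -0.02] w 0.0297
units [0.011 0.075 0.908]
```

Call:
carry_out:
  deltas: "0 0 0.15 0 0 0 255; 0 0 0.15 0 0 0 255; 0 0 0 0 0 0 255"

```text
clock: 18.92
tool_pos: [0.5109, -0.1485, 0.1343]
eef_rot: [0.596, 0.803, -0.001, -0.0]
force: [-2.6, -3.1, 4.2]
grip_width: 0.0292
```

```bash
python3 -c "
from h import *
st(); rel([.522-.0094,-.145-.0028,.1225])"
```

```text
t 18.93 pos [ 0.5109 -0.1485  0.1343] y-yaw 16.78 zax [-1.7e-03 -7.0e-04 -1.0e+00] q [-0.35  0.33  1.65 -0.    1.16 -0.64] F [-2.6 -3.1  4.2] T [-0.7   0.55 -0.03] w 0.0292
units [0.007 0.093 0.591]
```

Call:
carry_out:
  deltas: "0 0 0.15 0 0 0 255; 0 0 0.15 0 0 0 255; 0 0 0 0 0 0 255"

```text
clock: 19.3
tool_pos: [0.5108, -0.1485, 0.1283]
eef_rot: [0.596, 0.803, -0.001, -0.001]
force: [-2.5, -3.5, 4.9]
grip_width: 0.0294
```

```bash
python3 -c "
from h import *
st(); rel([.522-.0094,-.145-.0028,.1225])"
```

```text
t 19.3 pos [ 0.5108 -0.1485  0.1283] y-yaw 16.79 zax [-1.8e-03 -7.0e-04 -1.0e+00] q [-0.35  0.34  1.66 -0.    1.15 -0.64] F [-2.5 -3.5  4.9] T [-0.83  0.8   0.02] w 0.0294
units [0.006 0.094 0.292]
```

Call:
carry_out:
  deltas: "0 0 0.15 0 0 0 255; 0 0 0.1 0 0 0 255; 0 0 0 0 0 0 255"

```text
clock: 19.68
tool_pos: [0.5108, -0.1485, 0.1235]
eef_rot: [0.596, 0.803, -0.001, -0.0]
force: [-4.4, -4.1, 7.0]
grip_width: 0.0293
```

```bash
python3 -c "
from h import *
st(); rel([.522-.0094,-.145-.0028,.1225])"
```

```text
t 19.68 pos [ 0.5108 -0.1485  0.1235] y-yaw 16.78 zax [-1.8e-03 -7.0e-04 -1.0e+00] q [-0.35  0.34  1.66 -0.    1.14 -0.64] F [-4.4 -4.1  7. ] T [-0.78  0.9  -0.01] w 0.0293
units [0.007 0.094 0.049]
```

Call:
carry_out:
  deltas: "0 0 0.08 0 0 0 255; 0 0 0 0 0 0 255; 0 0 0 0 0 0 255"

```text
clock: 20.05
tool_pos: [0.5109, -0.1485, 0.1224]
eef_rot: [0.596, 0.803, -0.001, -0.0]
force: [-7.1, -3.2, 12.9]
grip_width: 0.0291
```

```bash
python3 -c "
from h import *
st()
b=snap('scene','scene6.png')
cv2.imwrite('pics/crop6.png',cv2.resize(b['pixels'][150:260,240:360,::-1],(720,660),interpolation=2)[:600])"
```

```text
t 20.05 pos [ 0.5109 -0.1485  0.1224] y-yaw 16.78 zax [-1.5e-03 -9.0e-04 -1.0e+00] q [-0.35  0.34  1.67 -0.    1.13 -0.64] F [-7.1 -3.2 12.9] T [-0.61  1.55 -0.01] w 0.0291
```

View pics/crop6.png

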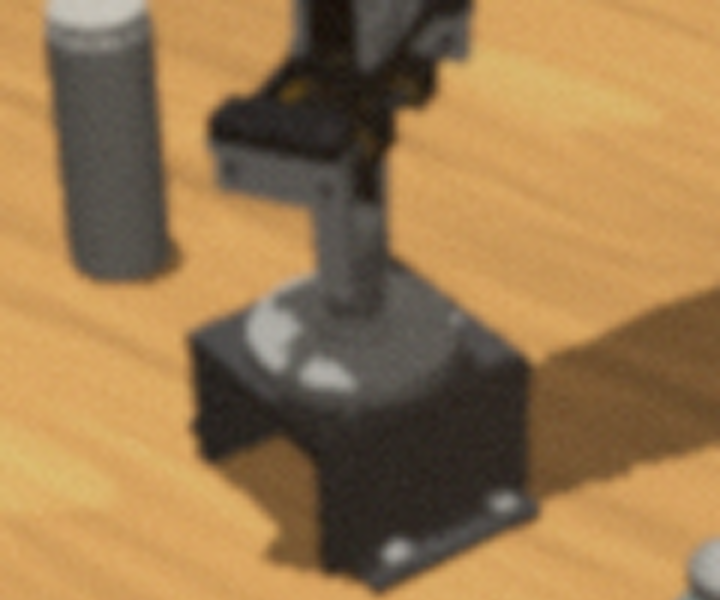

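Call:
carry_out:
  deltas: "0 0 0 0 0 0 160; 0 0 0 0 0 0 130; 0 0 0 0 0 0 100; 0 0 0 0 0 0 90; 0 0 0 0 0 0 90; 0 0 0 0 0 0 90"
  force: 10

```text
clock: 20.85
tool_pos: [0.5116, -0.148, 0.1218]
eef_rot: [0.596, 0.803, -0.0, -0.0]
force: [0.4, 0.1, 0.1]
grip_width: 0.061
```

```bash
python3 -c "
from h import *
st()
b=snap('scene','scene7.png')
cv2.imwrite('pics/crop7.png',cv2.resize(b['pixels'][150:250,240:360,::-1],(720,600),interpolation=2))"
```

```text
t 20.85 pos [ 0.5116 -0.148   0.1218] y-yaw 16.79 zax [-0.  0. -1.] q [-0.35  0.35  1.66  0.    1.13 -0.64] F [0.4 0.1 0.1] T [-0.06 -0.06  0.01] w 0.061
```

View pics/crop7.png

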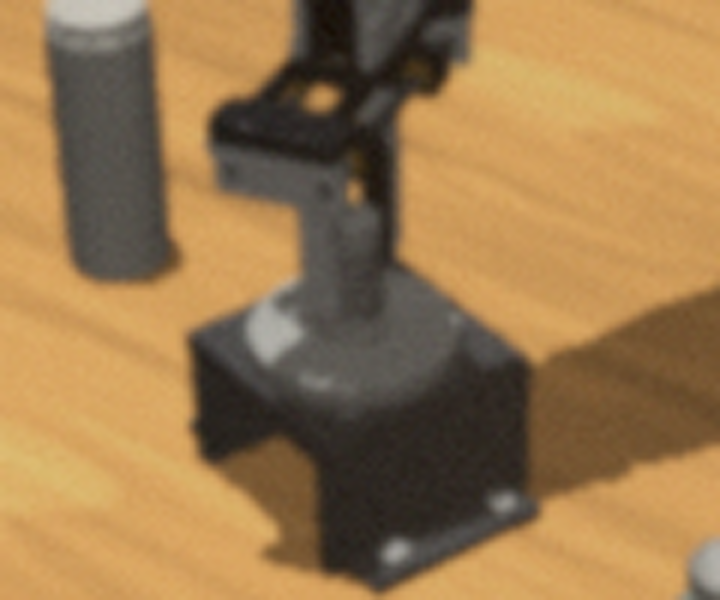

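Let go, and there is no contact force. I retreat straight up, then sideways so the top camera can see.

Call:
carry_out:
  deltas: "0 0 -0.3 0 0 0 90; 0 0 -0.6 0 0 0 90; 0 0 -1 0 0 0 90; 0 0 -1 0 0 0 90; 0 0 -1 0 0 0 90; 0 0 -1 0 0 0 90; 0 0 -1 0 0 0 90; 0 0 -1 0 0 0 90; 0 0 -1 0 0 0 90; 0 0 0 0 0 0 90"

```text
clock: 22.15
tool_pos: [0.512, -0.1481, 0.2817]
eef_rot: [0.596, 0.803, 0.0, 0.002]
force: [0.5, -0.8, -0.6]
grip_width: 0.0607
```

Call:
carry_out:
  deltas: "-0.3 -1 0 0 0 0 90; -0.3 -1 0 0 0 0 90; -0.3 -1 0 0 0 0 90; -0.3 -1 0 0 0 0 90; -0.3 -1 0 0 0 0 90; -0.3 -1 0 0 0 0 90; -0.3 -1 0 0 0 0 90; 0 0 0 0 0 0 90; 0 0 0 0 0 0 90"

```text
clock: 23.28
tool_pos: [0.3897, -0.2286, 0.2799]
eef_rot: [0.596, 0.803, 0.0, 0.0]
force: [0.5, -0.4, 0.3]
grip_width: 0.0609
```

```bash
python3 -c "
from h import *
st()
a=snap('top','top8.png'); b=snap('scene','scene8.png')
cv2.imwrite('pics/crop8.png',np.hstack([cv2.resize(q['pixels'][y:y+100,x:x+100,::-1],(400,400),interpolation=2) for q,x,y in((a,360,230),(b,250,145))]))
for p in (a,b):
    c=cloud(p); m=(np.hypot(c[...,0]-.512,c[...,1]+.148)<.03)&(c[...,2]>.11)&(c[...,2]<.18); q=c[m]
    t=q[q[:,2]>q[:,2].max()-.012]; print(len(q),q[:,2].max().round(4),np.median(t,0).round(4))
"
```

```text
t 23.27 pos [ 0.3897 -0.2286  0.2799] y-yaw 16.76 zax [ 3.e-04 -0.e+00 -1.e+00] q [-0.61  0.03  1.67  0.    1.45 -0.9 ] F [ 0.5 -0.4  0.3] T [-0.06 -0.11  0.  ] w 0.0609
234 0.1694 [ 0.511  -0.1488  0.164 ]
174 0.166 [ 0.517  -0.1456  0.1625]
```

View pics/crop8.png

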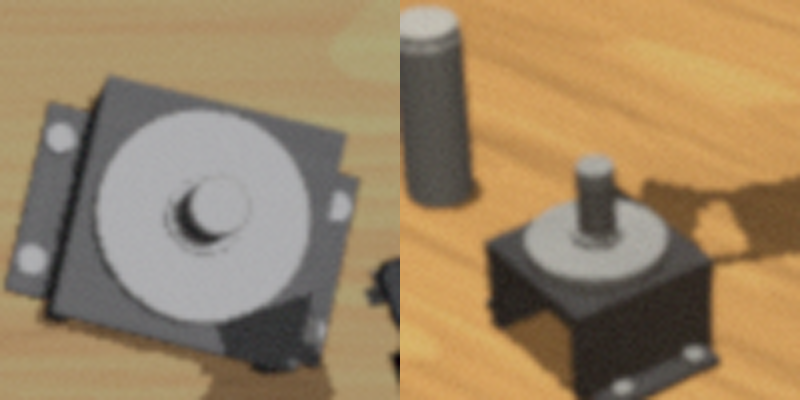

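View pics/scene8.png

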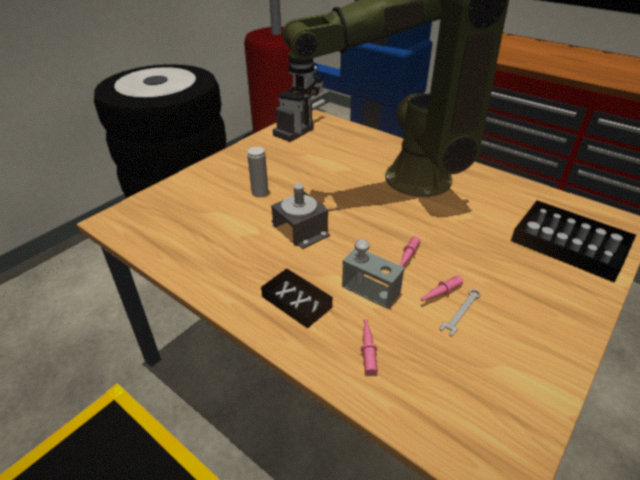

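```bash
python3 -c "
from h import *
p=snap('top'); c=cloud(p); img=p['pixels'].astype(int)
m=(np.hypot(c[...,0]-.511,c[...,1]+.148)<.075)&(abs(c[...,2]-.098)<.008)&(img.mean(-1)>105)
cs,_=cv2.findContours(m.astype(np.uint8),cv2.RETR_EXTERNAL,cv2.CHAIN_APPROX_NONE); k=max(cs,key=len)
(x,y),rad=cv2.minEnclosingCircle(k); print('plate',atz(p,x,y,.099).round(4),rad)
m=(np.hypot(c[...,0]-.511,c[...,1]+.148)<.03)&(abs(c[...,2]-.165)<.006); v,u=np.nonzero(m)
print('top',atz(p,u.mean(),v.mean(),.165).round(4),len(u)); st()
r.close_job()"
```

```text
plate [ 0.512  -0.1489  0.099 ] 27.028480529785156
top [ 0.5114 -0.1486  0.165 ] 174
t 23.43 pos [ 0.39   -0.2284  0.2797] y-yaw 16.82 zax [-1.e-04  2.e-04 -1.e+00] q [-0.61  0.03  1.67  0.    1.45 -0.9 ] F [-0.3 -0.8  0.2] T [-0.05 -0.06  0.06] w 0.061
the job is handed in; nothing more can be done
```

The tapered pin is standing in both holes with its collar on the plate. I let go of it and handed the job in at about 23.4 s; no verdict is given.

- **How it went:** I took the grey ringed pin from the stand. A fit of the top camera picture put the bracket's hole (-9.4, -2.8) mm from the plate's. I let the point down through the eye-shaped gap, shifted it to the bracket hole's axis and pressed it home. The downward force at the end was about 15 N.
- **Pin seating:** the pin's top is about 164 mm above the bench, against 165 mm expected. It lies within about 1 mm of the plate's centre, so the pin is upright.
- **Robot:** the gripper is open and clear of everything, with no contact force. At no point did I see it touch the plate.
- **Bystanders:** in the last picture the plain pin, can, spanner and tray look where they were; I did not measure this.
- **Disagreements:** the two cameras differed by about 4 mm in level position. I used their average, and the grasp agreed with it.
- **Pink look-alikes:** all three fell over by themselves, without being touched, and are lying on the bench.

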